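# Load two hub assemblies on their tack-welding jigs

### The arm

A 6-joint arm with a two-finger parallel gripper is mounted at the origin on the work surface. World frame = base frame: x ahead of the robot, y to its left, z up, the work surface at z = 0. Lengths are in mm, angles in degrees, forces in N, time in s.
With the tool pointing down it reaches from about 300 to 850 mm from the base axis. Payload 4.2 kg.
Tool frame: the origin (TCP) lies at the centre of the arm's flange, where the gripper is bolted on; the fingertips stand 191 mm ahead of it and the grasp point (between the pads) lies 172 mm ahead of it; y points along the fingers, x is the direction in which the jaws open and shut, and the axes are right-handed (so a half turn about y gives the same grasp; the last joint's range is limited). The gripper opens to 91 mm and grips with 3 to 60 N. Pads are 32 mm wide; open, the fingers measure 118 mm over their backs; the gripper's body (76 mm by 178 mm) begins 60 mm behind the grasp point.
Start: joints at [62.682, 18.312, 89.639, -0, 72.044, -1.146], TCP at [253.617, 516.044, 404.776] pointing down, gripper open.
Joint ranges: [-177.97, 177.97], [-48.28, 115.42], [12.27, 149.76], [-77.06, 257.06], [2.81, 150.46], [-146.56, 146.56]. Speed limits (degrees/s): [147.25, 147.25, 180, 180, 180, 180].

### API

Orientations are given as [roll, pitch, yaw] about the fixed x, y, z axes, in that order (R = Rz(yaw) Ry(pitch) Rx(roll)).
In Python, from workcell import env gives the robot as it stands.
- The arm moves only by the tool carry_out, never from a script. Its argument "increments" is a list of rows, each a list of 3 entries, a list of its own where there are three numbers: the turn, a rotation vector about the tool's x, y, z in rad, then the shift along the tool's x, y, z in mm, then the closure, from 0 (fully open) to 1 (shut). In form: [[[wx, wy, wz], [dx, dy, dz], claw], ...]. A call has 1 to 10 rows; each row is the pose to reach, as a shift and turn from the pose commanded when the call began, along the tool's axes at that moment; what a row does not reach only later rows make up. A row lasts 1/12 s, in which the tool goes at most 41.7 mm and 7.16 degrees, less where a joint would pass 70% of its speed; a pose out of reach is approached as far as the arm can. A call with a gripper value outside its range is refused whole. The fingers move at their own pace and stop on an object; "force" is the grip in N (left out, the last holds). Time passes only in rows, so rows that repeat a pose let the fingers close. It gives the time, the measured TCP pose, the force and the opening at its end, in the units of the state.
- env.state(): the state, without advancing time (a new reading comes with each control period).
- env.grab_frame(name): name is "scene" or "top"; returns a dict with "frame" (480x640x3 uint8, blue, green, red), "z_map" (480x640 float32, mm along the optical axis (not along the pixel's ray), 0 where there is no reading), "camera_matrix" (3x3 intrinsics, pixels), "k1" (the pictures are not rectified: a ray, as slopes to the right and down, at radius r is drawn at 1 + k1 r^2 times it, then the intrinsics apply), "rvec" (rotation vector, rad) and "tvec" (3), from world to camera coordinates, as OpenCV has them. Camera axes: x right, y down, z forward; pixel columns grow to the right and rows downward; lengths in mm; the calibration is good to about 2 mm. A picture is of the moment at which its call begins.
- env.job_done(): hands the job in, once; it reports no verdict.
The state is a dict: "time_s": time; "qpos": joint angles; "qvel": joint speeds; "effort": joint torques, N m; "ee_pos": TCP position; "ee_rot": TCP orientation; "force": force on the tool from outside, world axes, zero at the start; "torque": the same for the moment, N m; "gripper_width": finger opening in mm.
Only numpy, scipy, OpenCV 4.12 (cv2) and the standard library are available. Lean on these libraries where they do the work, as an engineer would, in place of code of your own. Each camera call takes 0.05 s, during which the arm holds its last target. There are 200 camera calls.

### The job

Load the two welding jigs ready for tacking. On the jig with the thick post stack the round flange (hub up), then the large sleeve on its hub, then the brass plug with its pilot down in the sleeve's bore; on the jig with the thin post stack the square flange (hub up), then the small bushing on its hub. Everything must sit flat and fully home, and leave the tape measure, the V-block and the sanding disc where they lie.

Things in the scene. Friction and masses are not known exactly. Their poses are not given: they have to be found in the camera images.
- thick_jig: Welding jig fixed to the bench: a grey square base plate 110 x 110 mm, 12 mm thick, with a bright upright post of 28 mm diameter in its centre, rising 60 mm above the plate (top of the post 72 mm above the bench), its tip chamfered by 4 mm. Origin: centre of the base's underside, on the bench; z up along the post.
- thin_jig: Welding jig fixed to the bench: a grey square base plate 110 x 110 mm, 12 mm thick, with a bright upright post of 12 mm diameter in its centre, rising 50 mm above the plate (top of the post 62 mm above the bench), its tip chamfered by 4 mm. Origin: centre of the base's underside, on the bench; z up along the post.
- round_flange: Loose steel flange with a hub, lying hub up: a round disc of 100 mm diameter, 8 mm thick, and on it a round hub of 54 mm outer diameter, 22 mm high (30 mm overall). A 38 mm bore runs right through. About 0.6 kg. Grip it by the hub. Origin: centre of the disc's underside; z up through the hub.
- sleeve: Loose steel tube standing on end, the larger of two: 54 mm outer diameter, 38 mm bore, 45 mm high, about 0.4 kg. It stays the same way up. Origin: centre of its lower end; z along the tube.
- plug: Loose turned brass locating plug, standing on its pilot: pilot 28 mm diameter and 8 mm high (at the bottom), then a collar of 54 mm diameter and 8 mm thick (8 to 16 mm above the origin), then a round grip of 26 mm diameter, 28 mm high (16 to 44 mm above the origin). About 0.3 kg. Seated, the collar rests on the sleeve's upper end. Origin: centre of the pilot's underside; z up through the grip.
- square_flange: Loose steel flange with a hub, lying hub up: a square plate 80 x 80 mm, 8 mm thick, and on it a round hub of 38 mm outer diameter, 20 mm high (28 mm overall). A 22 mm bore runs right through. About 0.5 kg. Grip it by the hub; its yaw on the jig is free. Origin: centre of the plate's underside; z up through the hub.
- bushing: Loose steel tube standing on end, the smaller of two: 38 mm outer diameter, 22 mm bore, 28 mm high, about 0.17 kg. It stays the same way up. Origin: centre of its lower end; z along the tube.
- tape_measure: Bystander: black tape measure with a red disc on top, 60 x 58 mm, 34 mm high, loose; leave it where it lies. Origin: centre of its underside.
- vee_block: Bystander: dark steel block with a channel along its top, 56 x 44 mm, 38 mm high, loose; leave it where it lies. Origin: centre of its underside, x along the channel.
- sanding_disc: Bystander: yellow disc of 50 mm diameter, 8 mm thick, loose; leave it where it lies. Origin: centre of its underside.
There are look-alikes about, which are no part of the job. What is shaped like the square_flange but blue or orange is not meant.

How it is judged:
By the outcome, as a careful person would: the job done as asked, in the order asked, and still so for the second after the job is handed in, with the robot touching nothing.
It also fails if it takes over 138 s, if anything falls off the work surface, if the arm or the gripper's body presses on something with over 40 N, if the wrist force passes 120 N, or if a joint passes its speed limit or range.

## Working session

There is one attempt and no reset: what is moved stays moved. The work goes in short steps, Python scripts to look and compute and a tool call to move; the robot and the scene stay as the last step left them, time stands still between calls to the robot, and variables do not carry over. Pictures are saved under pics/ and viewed, about 12 in all and at most 16, crops included, and the job is handed in when it is done.

Besides the shell and the picture viewer there is one more tool, called after "Request:" in YAML: its name, and indented under it one key for each argument. carry_out: Moves the arm, as the interface text tells. Its arguments: {"type":"object","properties":{"increments":{"type":"array","items":{"type":"array"}},"force":{"type":"number"}},"required":["increments"]}

```bash
ls; mkdir -p pics; python3 - <<'E'
from workcell import env
import cv2,numpy as np
print(env.state())
for n in("scene","top"):
    f=env.grab_frame(n); cv2.imwrite(f"pics/{n}0.png",f["frame"]); np.savez(f"{n}0.npz",**f)
    R=cv2.Rodrigues(np.array(f["rvec"],float))[0]; print(n,f["camera_matrix"],f["k1"],-R.T@np.array(f["tvec"]).ravel(),R[2])
E
```

```text
pics
{'time_s': 0.0, 'qpos': array([ 6.26832924e+01,  1.83523374e+01,  8.97048636e+01, -6.09583102e-04,
        7.20438894e+01, -1.14939976e+00]), 'qvel': array([ 0.07768289,  0.00595473, -0.04154418,  0.06672622, -0.00762479,
       -0.01264834]), 'effort': array([ 4.16696439e-04, -4.12467599e+01, -2.31975603e+01,  7.28271296e-02,
        4.55469999e-02, -1.35357832e-04]), 'ee_pos': array([253.5318047 , 515.91388178, 403.92345412]), 'ee_rot': array([-89.99855162,   0.10108169,  63.83288192]), 'force': array([-0.22395996, -1.12061167,  0.32180224]), 'torque': array([ 0.0076397 , -0.00496329,  0.05489478]), 'gripper_width': 91.16845692916354}
scene [[436.03642733   0.         322.07183647]
 [  0.         436.03642733 240.77515022]
 [  0.           0.           1.        ]] 0.007330277412545199 [1119.01340289  146.75808269  898.82247864] [-0.61464519 -0.16309728 -0.7717581 ]
top [[449.23321656   0.         328.29880027]
 [  0.         449.23321656 238.56010574]
 [  0.           0.           1.        ]] -0.03800701411680849 [ 242.0832919   -66.53958756 1127.5685086 ] [ 0.17384408  0.00206708 -0.98477102]
```

View pics/scene0.png

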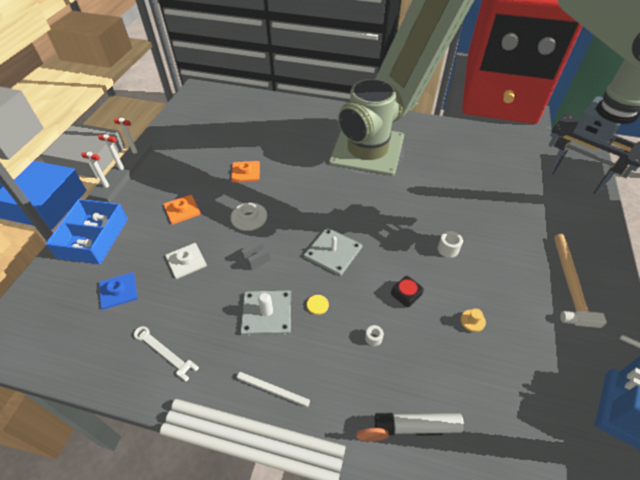

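View pics/top0.png

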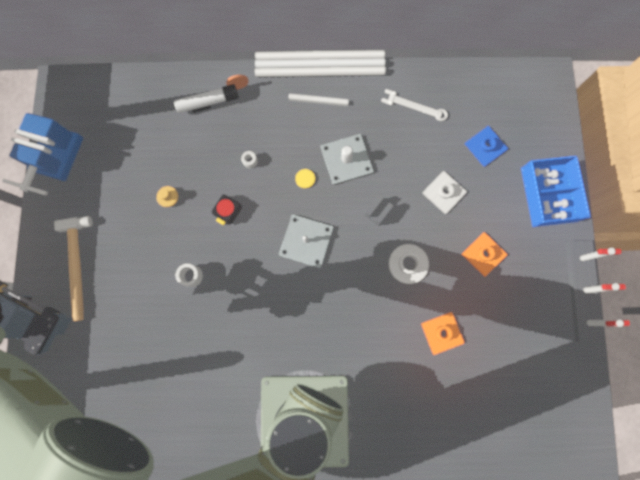

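```bash
cat > h.py <<'E'
import cv2,numpy as np
def cam(f):
    R=cv2.Rodrigues(np.array(f["rvec"],float))[0]; t=np.array(f["tvec"],float).ravel(); return R,-R.T@t
def rays(f,px):
    R,C=cam(f); p=cv2.undistortPoints(np.array(px,float).reshape(-1,1,2),np.array(f["camera_matrix"]),np.array([float(f["k1"]),0,0,0])).reshape(-1,2)
    return C,np.c_[p,np.ones(len(p))]@R      # world rays with unit optical depth
def onplane(f,px,z):
    C,d=rays(f,px); return C+d*((z-C[2])/d[:,2])[:,None]
def tri(f,p,g,q):
    C,d=rays(f,[p]);D,e=rays(g,[q]);s=np.linalg.lstsq(np.c_[d[0],-e[0]],D-C,rcond=None)[0]
    a=C+s[0]*d[0];b=D+s[1]*e[0]; return (a+b)/2,np.linalg.norm(a-b)
def cloud(f):
    v,u=np.mgrid[0:480,0:640]; C,d=rays(f,np.c_[u.ravel(),v.ravel()]); z=f["z_map"].ravel()
    P=C+d*z[:,None]; P[z==0]=np.nan; return P.reshape(480,640,3)
E
python3 - <<'E'
from h import *
S=dict(np.load("scene0.npz"));T=dict(np.load("top0.npz"))
obj=dict(thick=((265,300),(347,154),72),thin=((334,240),(304,239),62),rflange=((248,212),(408,263),30),sleeve=((450,240),(188,271),45),plug=((473,315),(168,194),44),sqfl=((184,255),(448,189),28),bush=((374,332),(249,157),28),tape=((406,288),(226,208),34),vee=((256,255),(384,208),38),sand=((317,304),(305,178),8))
PS,PT=cloud(S),cloud(T)
for n,(p,q,h) in obj.items():
    X,e=tri(S,p,T,q); print(n,"tri",X.round(0),"gap",e.round(1))
    for nm,P in(("S",PS),("T",PT)):
        m=np.nan_to_num((np.hypot(P[...,0]-X[0],P[...,1]-X[1])<45)&(P[...,2]>4)&(P[...,2]<90))
        z=P[m][:,2]; hi=np.percentile(z,[50,90,97]); k=m&(abs(P[...,2]-h)<3)
        if k.sum()>3:
            c,r=cv2.minEnclosingCircle(P[k][:,:2].astype(np.float32)); print("   ",nm,len(z),hi.round(1),"top",k.sum(),np.round(c,1),round(r,1),"mean",P[k].mean(0).round(1))
        else: print("   ",nm,len(z),hi.round(1),k.sum())
print(np.nanstd(PT[300:340,250:300,2]),np.nanmean(PT[300:340,260:300,2]))
E
```

```text
thick tri [ 647. -113.   54.] gap 1.6
    S 1029 [13.9 66.5 73.3] top 80 [ 649.6 -110.6] 12.6 mean [ 651.  -110.8   72.2]
    T 893 [12.9 64.8 72.3] top 63 [ 650.4 -113.6] 12.8 mean [ 650.5 -114.1   71.7]
thin tri [432.  -5.  49.] gap 0.7
    S 732 [13.7 16.9 50.8] top 10 [434.4  -4. ] 5.0 mean [434.6  -4.2  61.4]
    T 991 [12.2 15.  19.4] top 7 [434.1  -8.4] 3.9 mean [434.9  -8.1  61.2]
rflange tri [ 373. -261.   23.] gap 1.2
    S 600 [11.6 31.  32.8] top 125 [ 372.5 -262.8] 28.1 mean [ 374.3 -262.2   30.3]
    T 844 [ 9.4 30.1 32.3] top 169 [ 374.1 -265.4] 27.0 mean [ 373.7 -265.4   29.7]
sleeve tri [357. 278.  47.] gap 2.7
    S 523 [31.3 46.4 48. ] top 151 [348.4 284.1] 28.4 mean [350.5 283.8  45.4]
    T 378 [40.9 46.2 47.5] top 165 [349.7 281.6] 26.9 mean [349.6 280.2  44.8]
plug tri [555. 344.  34.] gap 6.9
    S 489 [18.1 45.3 46.6] top 89 [553.6 352.1] 14.1 mean [554.2 352.1  44.6]
    T 370 [17.  44.3 46.4] top 74 [555.  349.3] 13.2 mean [555.1 349.5  43.9]
sqfl tri [ 559. -366.   28.] gap 7.4
    S 736 [10.  28.1 30.2] top 95 [ 556.7 -365.1] 20.7 mean [ 558.7 -363.4   28
[... 206 characters left out ...]
194 [25.2 29.8 31. ] top 91 [651.4 138.4] 19.5 mean [650.5 138.8  28.1]
tape tri [517. 192.  30.] gap 0.1
    S 662 [34.2 37.7 38.9] top 331 [517.6 196.6] 36.5 mean [520.2 196.7  34.6]
    T 614 [33.2 36.9 38.5] top 356 [519.3 194.4] 36.3 mean [516.9 193.4  34. ]
vee tri [ 511. -197.   24.] gap 17.8
    S 539 [31.2 40.2 41.5] top 196 [ 506.2 -189.3] 34.6 mean [ 507.7 -188.9   38.6]
    T 449 [35.  40.4 41.5] top 203 [ 509.1 -192.7] 34.7 mean [ 508.5 -192.    38.1]
sand tri [600.  -5.   8.] gap 1.8
    S 344 [ 8.8 11.  12.4] top 276 [605.1   6. ] 37.6 mean [600.   -2.1   8.6]
    T 289 [ 7.9 10.9 12.9] top 230 [610.2 -10.8] 36.1 mean [599.9  -5.8   7.9]
2.1428766398517762 -0.18757957992901517
```

Request:
carry_out:
  increments:
    - [[0,0.11,0],[-27,4,-28],0]
    - [[0,0.22,0],[-53,8,-57],0]
    - [[0,0.34,0],[-79,12,-85],0]
    - [[0,0.45,0],[-105,16,-113],0]
    - [[0,0.56,0],[-132,20,-141],0]
    - [[0,0.67,0],[-158,24,-170],0]
    - [[0,0.78,0],[-184,28,-198],0]
    - [[0,0.9,0],[-211,32,-226],0]
    - [[0,1.01,0],[-237,36,-254],0]
    - [[0,1.114,0],[-263.6,38,-282.7],0]

```text
time_s: 0.93
ee_pos: [390.9, 152.9, 366.2]
ee_rot: [-90.0, 0.0, -0.3]
force: [0.7, 0.1, -0.2]
gripper_width: 91.7
```

Request:
carry_out:
  increments:
    - [[0,0,0],[-5,8,-40],0]
    - [[0,0,0],[-9,17,-79],0]
    - [[0,0,0],[-12,26,-118],0]
    - [[0,0,0],[-15,36,-157],0]
    - [[0,0,0],[-17,46,-196],0]
    - [[0,0,0],[-17,55,-235],0]
    - [[0,0,0],[-17,64,-274],0]
    - [[0,0,0],[-17,73,-313],0]
    - [[0,0,0],[-17,82,-352],0]
    - [[0,0,0],[-17,90,-390],0]

```text
time_s: 1.77
ee_pos: [373.4, -237.2, 276.1]
ee_rot: [-90.0, 0.0, -0.0]
force: [2.2, 0.4, -0.3]
gripper_width: 91.1
```

```bash
python3 -c "
from workcell import env
s=env.state();print(s['ee_pos'],s['ee_rot'],s['qpos'])"
```

```text
[ 373.36187255 -237.21357993  276.0525854 ] [-8.99748599e+01  1.75366112e-02 -4.27500162e-02] [-3.39229962e+01  1.41530163e+01  1.16967538e+02  1.47222611e-02
  4.89080197e+01 -3.38899216e+01]
```

Request:
carry_out:
  increments:
    - [[0,0,0],[0,10,-28],0]
    - [[0,0,0],[0,30,-28],0]
    - [[0,0,0],[0,50,-28],0]
    - [[0,0,0],[0,60,-28],0]
    - [[0,0,0],[0,60,-28],0]
    - [[0,0,0],[0,60,-28],0]
    - [[0,0,0],[0,60,-28],0]

```text
time_s: 2.35
ee_pos: [374.4, -263.3, 217.3]
ee_rot: [-90.0, -0.1, 0.0]
force: [0.3, 0.2, 0.4]
gripper_width: 91.3
```

```bash
cat >> h.py <<'E'
def grab(tag):
    from workcell import env
    o=[]
    for n in("scene","top"):
        f=env.grab_frame(n); cv2.imwrite(f"pics/{n}_{tag}.png",f["frame"]); o.append(f)
    return o
def disc(f,xy,h,rad,tol=3,rmin=0):
    "centre of surface points at height h within rad of xy"
    P=cloud(f); k=np.nan_to_num((np.hypot(P[...,0]-xy[0],P[...,1]-xy[1])<rad)&(abs(P[...,2]-h)<tol))
    if k.sum()<5: return k.sum()
    c,r=cv2.minEnclosingCircle(P[k][:,:2].astype(np.float32)); return int(k.sum()),np.round(c,1),round(r,1),P[k].mean(0).round(1)
E
python3 - <<'E'
from workcell import env
from h import *
s=env.state();print(s['ee_pos'],s['ee_rot'])
S,T=grab("a1")
a=cv2.resize(S["frame"][130:280,150:350],None,fx=3,fy=3);b=cv2.resize(T["frame"][190:340,310:510],None,fx=3,fy=3)
cv2.imwrite("pics/a1.png",cv2.resize(np.vstack([a,b]),(400,600)))
E
```

```text
[ 374.3912063  -263.31714702  217.26333382] [-9.00335568e+01 -5.21369706e-02  1.42740721e-02]
```

View pics/a1.png

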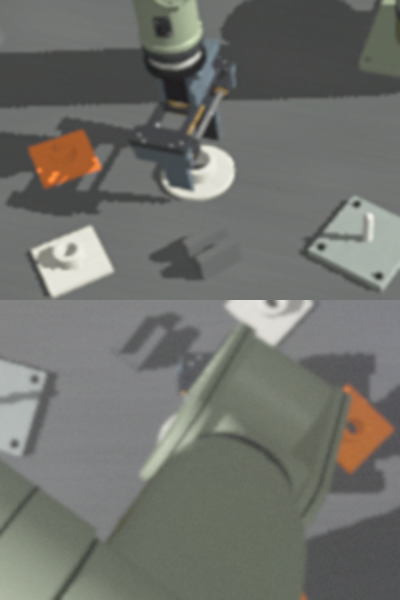

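Request:
carry_out:
  force: 40
  increments:
    - [[0,0,0],[-0.5,8,-1],0]
    - [[0,0,0],[-0.5,16,-1],0]
    - [[0,0,0],[-0.5,16,-1],0]
    - [[0,0,0],[-0.5,16,-1],0.3]
    - [[0,0,0],[-0.5,16,-1],1]
    - [[0,0,0],[-0.5,16,-1],1]
    - [[0,0,0],[-0.5,16,-1],1]
    - [[0,0,0],[-0.5,16,-1],1]
    - [[0,0,0],[-0.5,16,-1],1]
    - [[0,0,0],[-0.5,16,-1],1]

```text
time_s: 3.28
ee_pos: [373.7, -264.2, 200.9]
ee_rot: [-90.0, -0.0, 0.0]
force: [-0.3, 0.4, 0.3]
gripper_width: 53.5
```

Request:
carry_out:
  increments:
    - [[0,0,0],[0,-10,0],1]
    - [[0,0,0],[0,-35,0],1]
    - [[0,0,0],[0,-60,0],1]
    - [[0,0,0],[0,-85,0],1]
    - [[0,0,0],[0,-110,0],1]
    - [[0,0,0],[30,-110,16],1]
    - [[0,0,0],[65,-110,35],1]
    - [[0,0,0],[100,-110,55],1]
    - [[0,0,0],[130,-110,72],1]
    - [[0,0,0],[160,-110,88],1]

```text
time_s: 4.12
ee_pos: [534.3, -174.7, 309.2]
ee_rot: [-89.9, 0.2, 0.0]
force: [-1.5, -0.5, -6.8]
gripper_width: 53.6
```

Request:
carry_out:
  increments:
    - [[0,0,0],[25,0,14],1]
    - [[0,0,0],[55,0,30],1]
    - [[0,0,0],[80,0,44],1]
    - [[0,0,0],[100,0,55],1]
    - [[0,0,0],[112,0,61],1]
    - [[0,0,0],[116.5,0,64],1]
    - [[0,0,0],[116.5,0,64],1]
    - [[0,0,0],[116.5,0,64],1]
    - [[0,0,0],[116.5,0,64],1]

```text
time_s: 4.87
ee_pos: [648.9, -112.8, 310.0]
ee_rot: [-90.0, 0.2, -0.0]
force: [0.3, -0.7, -6.8]
gripper_width: 53.6
```

```bash
python3 - <<'E'
from workcell import env
from h import *
s=env.state();print(s['ee_pos'],s['ee_rot'],s['gripper_width'],s['force'])
S,T=grab("a2")
for n,f in(("S",S),("T",T)): print(n,disc(f,(650,-112),118,60,4),disc(f,(650,-112),140,40,3))
a=cv2.resize(S["frame"][180:360,150:390],None,fx=2.5,fy=2.5);b=cv2.resize(T["frame"][60:240,230:470],None,fx=2.5,fy=2.5)
cv2.imwrite("pics/a2.png",cv2.resize(np.vstack([a,b]),(400,600)))
E
```

```text
[ 648.91444343 -112.78126332  310.01380937] [-8.99933835e+01  1.56021459e-01 -3.52865093e-02] 53.572895973402936 [ 0.28790108 -0.69318784 -6.79080153]
S (535, array([ 648.5, -109. ]), 49.3, array([659. , -88.3, 117.9])) (86, array([ 649.6, -103.7]), 34.4, array([645.9, -93.5, 139.7]))
T 0 0
```

View pics/a2.png

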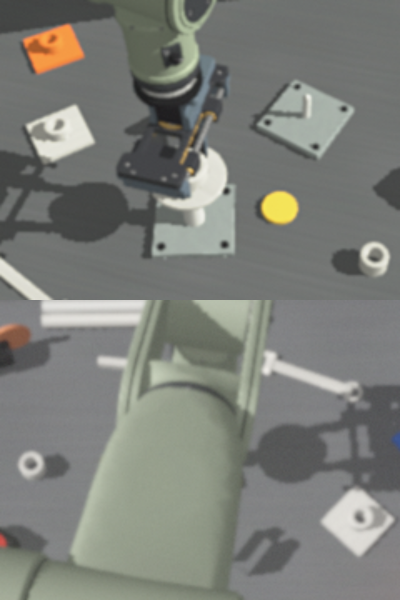

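Request:
carry_out:
  increments:
    - [[0,0,0],[1,0,-1.5],1]
    - [[0,0,0],[1,0,-1.5],1]
    - [[0,0,0],[1,20,-1.5],1]
    - [[0,0,0],[1,32,-1.5],1]
    - [[0,0,0],[1,44,-1.5],1]
    - [[0,0,0],[1,56,-1.5],1]
    - [[0,0,0],[1,68,-1.5],1]
    - [[0,0,0],[1,80,-1.5],1]
    - [[0,0,0],[1,90,-1.5],1]
    - [[0,0,0],[1,90,-1.5],1]

```text
time_s: 5.8
ee_pos: [650.3, -113.5, 217.7]
ee_rot: [-89.9, 0.3, 0.0]
force: [-1.3, 0.1, -7.4]
gripper_width: 53.6
```

Request:
carry_out:
  increments:
    - [[0,0,0],[0,2,0],1]
    - [[0,0,0],[0,4,0],1]
    - [[0,0,0],[0,6,0],1]
    - [[0,0,0],[0,7,0],1]
    - [[0,0,0],[0,8,0],1]
    - [[0,0,0],[0,8,0],1]
    - [[0,0,0],[0,8,0],1]
    - [[0,0,0],[0,8,0],1]

```text
time_s: 6.47
ee_pos: [651.1, -113.7, 213.0]
ee_rot: [-90.0, -0.0, 0.0]
force: [0.0, 0.1, -6.8]
gripper_width: 53.5
```

Request:
carry_out:
  increments:
    - [[0,0,0],[0,0.5,0],1]
    - [[0,0,0],[0,1,0],1]
    - [[0,0,0],[0,1,0],1]
    - [[0,0,0],[0,1,0],1]

```text
time_s: 6.8
ee_pos: [651.0, -113.7, 212.9]
ee_rot: [-90.0, -0.0, 0.0]
force: [-3.5, 0.9, 4.6]
gripper_width: 53.4
```

Request:
carry_out:
  increments:
    - [[0,0,0],[0,0,0],0.5]
    - [[0,0,0],[0,0,0],0]
    - [[0,0,0],[0,0,0],0]
    - [[0,0,0],[0,0,0],0]
    - [[0,0,0],[0,-20,0],0]
    - [[0,0,0],[0,-55,0],0]
    - [[0,0,0],[0,-90,0],0]
    - [[0,0,0],[-25,-108,20],0]
    - [[0,0,0],[-55,-108,45],0]

```text
time_s: 7.55
ee_pos: [598.4, -69.8, 324.6]
ee_rot: [-90.1, -0.8, -0.1]
force: [0.7, 0.9, -0.3]
gripper_width: 91.2
```

Request:
carry_out:
  increments:
    - [[0,0,0],[-20,0,30],0]
    - [[0,0,0],[-42,0,62],0]
    - [[0,0,0],[-64,0,95],0]
    - [[0,0,0],[-86,0,127],0]
    - [[0,0,0],[-108,0,159],0]
    - [[0,0,0],[-130,0,191],0]
    - [[0,0,0],[-152,0,224],0]
    - [[0,0,0],[-174,0,256],0]
    - [[0,0,0],[-196,0,288],0]
    - [[0,0,0],[-215,0,316],0]

```text
time_s: 8.38
ee_pos: [379.8, 249.0, 320.0]
ee_rot: [-89.9, -0.1, 0.0]
force: [0.1, 1.0, 0.0]
gripper_width: 91.4
```

```bash
python3 - <<'E'
from workcell import env
from h import *
s=env.state();print(s['ee_pos'],s['ee_rot'])
S,T=grab("a3")
for n,f in(("S",S),("T",T)): print(n,"hub",disc(f,(650,-113),42,40,3),"disc",disc(f,(650,-113),20,60,3),"post",disc(f,(650,-113),72,25,3))
E
```

```text
[379.7875443  248.95487958 319.98404606] [-8.99264317e+01 -7.71901789e-02  1.62361505e-02]
S hub (167, array([ 649.7, -112.1]), 27.2, array([ 656.1, -109. ,   42.3])) disc (723, array([ 653.1, -116. ]), 55.8, array([ 656.8, -108. ,   20.7])) post (76, array([ 651. , -109.9]), 13.0, array([ 651. , -110.4,   72.3]))
T hub (132, array([ 651.2, -114.4]), 27.0, array([ 650. , -114. ,   41.9])) disc (653, array([ 649.4, -114.5]), 56.2, array([ 647.7, -113.9,   20. ])) post (68, array([ 650.2, -114. ]), 13.1, array([ 650.1, -114. ,   71.9]))
```

Request:
carry_out:
  force: 40
  increments:
    - [[0,0,0],[-15,0,17],0]
    - [[0,0,0],[-31.5,10,34],0]
    - [[0,0,0],[-31.5,40,34],0]
    - [[0,0,0],[-31.5,70,34],0]
    - [[0,0,0],[-31.5,95,34],0]
    - [[0,0,0],[-31.5,112,34],0]
    - [[0,0,0],[-31.5,119,34],0]
    - [[0,0,0],[-31.5,119,34],0]
    - [[0,0,0],[-31.5,119,34],0.3]
    - [[0,0,0],[-31.5,119,34],0.5]

```text
time_s: 9.32
ee_pos: [350.4, 281.5, 201.8]
ee_rot: [-89.9, -0.1, -0.0]
force: [0.8, 0.7, 0.8]
gripper_width: 80.7
```

Request:
carry_out:
  increments:
    - [[0,0,0],[0,0,0],1]
    - [[0,0,0],[0,0,0],1]
    - [[0,0,0],[0,0,0],1]
    - [[0,0,0],[0,0,0],1]

```text
time_s: 9.65
ee_pos: [349.6, 281.4, 201.2]
ee_rot: [-90.0, -0.1, 0.0]
force: [0.2, 0.9, 2.7]
gripper_width: 54.0
```

Request:
carry_out:
  increments:
    - [[0,0,0],[0,-10,0],1]
    - [[0,0,0],[0,-35,0],1]
    - [[0,0,0],[0,-65,0],1]
    - [[0,0,0],[0,-90,0],1]
    - [[0,0,0],[12,-105,-16],1]
    - [[0,0,0],[33,-110,-43],1]
    - [[0,0,0],[55,-110,-72],1]
    - [[0,0,0],[77,-110,-101],1]
    - [[0,0,0],[100,-110,-131],1]
    - [[0,0,0],[123,-110,-161],1]

```text
time_s: 10.48
ee_pos: [472.7, 118.7, 310.2]
ee_rot: [-90.0, 0.1, 0.0]
force: [1.2, 1.0, -4.7]
gripper_width: 53.4
```

Request:
carry_out:
  increments:
    - [[0,0,0],[23,0,-30],1]
    - [[0,0,0],[46,0,-60],1]
    - [[0,0,0],[70,0,-92],1]
    - [[0,0,0],[94,0,-123],1]
    - [[0,0,0],[118,0,-155],1]
    - [[0,0,0],[142,0,-187],1]
    - [[0,0,0],[160,0,-211],1]
    - [[0,0,0],[172,0,-227],1]
    - [[0,0,0],[177.5,0,-234],1]
    - [[0,0,0],[177.5,0,-234],1]

```text
time_s: 11.32
ee_pos: [650.5, -115.2, 309.3]
ee_rot: [-90.0, 0.1, -0.1]
force: [-0.6, 0.1, -3.4]
gripper_width: 53.5
```

Request:
carry_out:
  increments:
    - [[0,0,0],[0,0,0],1]
    - [[0,0,0],[0,0,0],1]
    - [[0,0,0],[0,0,0],1]

```text
time_s: 11.57
ee_pos: [649.3, -112.3, 310.7]
ee_rot: [-90.0, 0.1, 0.1]
force: [-0.2, 0.3, -4.4]
gripper_width: 53.7
```

```bash
python3 - <<'E'
from workcell import env
from h import *
s=env.state();print(s['ee_pos'],s['ee_rot'],s['gripper_width'],s['force'])
S,T=grab("a4")
P=cloud(S);k=np.nan_to_num((np.hypot(P[...,0]-651,P[...,1]+112)<45)&(P[...,2]>100)&(P[...,2]<160))
print(P[k].min(0),[disc(S,(650,-112),h,38,3) for h in (112,120,130,155)])
E
```

```text
[ 649.30270798 -112.32057698  310.70811371] [-8.99630899e+01  6.63788650e-02  8.32274920e-02] 53.70666911509367 [-0.19209422  0.25764903 -4.42121001]
[ 610.77896055 -131.01005065  110.37613704] [(12, array([657.3, -90.8]), 14.5, array([660.9, -89.8, 112.3])), (26, array([646.9, -94.5]), 29.9, array([658.5, -89.2, 120.2])), (25, array([650.4, -94.8]), 32.2, array([661.6, -89.8, 129.7])), (71, array([ 650.3, -108.2]), 36.1, array([639.1, -96.6, 155.1]))]
```

Request:
carry_out:
  increments:
    - [[0,0,0],[0.7,0,-0.5],1]
    - [[0,0,0],[0.7,15,-0.5],1]
    - [[0,0,0],[0.7,28,-0.5],1]
    - [[0,0,0],[0.7,40,-0.5],1]
    - [[0,0,0],[0.7,50,-0.5],1]
    - [[0,0,0],[0.7,58,-0.5],1]
    - [[0,0,0],[0.7,62,-0.5],1]
    - [[0,0,0],[0.7,64,-0.5],1]
    - [[0,0,0],[0.7,65,-0.5],1]
    - [[0,0,0],[0.7,66,-0.5],1]

```text
time_s: 12.5
ee_pos: [651.0, -114.3, 245.2]
ee_rot: [-90.0, -0.1, -0.0]
force: [-0.1, -0.6, -5.7]
gripper_width: 53.6
```

Request:
carry_out:
  increments:
    - [[0,0,0],[0,0.7,0],1]
    - [[0,0,0],[0,1.4,0],1]
    - [[0,0,0],[0,2,0],1]
    - [[0,0,0],[0,2.5,0],1]
    - [[0,0,0],[0,2.5,0],1]

```text
time_s: 12.92
ee_pos: [650.9, -114.2, 243.3]
ee_rot: [-90.0, -0.1, 0.0]
force: [-1.9, -0.0, 3.0]
gripper_width: 53.8
```

Request:
carry_out:
  increments:
    - [[0,0,0],[0,0,0],0.5]
    - [[0,0,0],[0,0,0],0]
    - [[0,0,0],[0,0,0],0]
    - [[0,0,0],[0,0,0],0]
    - [[0,0,0],[0,-20,0],0]
    - [[0,0,0],[0,-50,0],0]
    - [[0,0,0],[0,-65,0],0]
    - [[0,0,0],[-4,-65,25],0]
    - [[0,0,0],[-12,-65,60],0]
    - [[0,0,0],[-20,-65,98],0]

```text
time_s: 13.75
ee_pos: [630.8, -16.4, 307.6]
ee_rot: [-90.0, -0.1, -0.2]
force: [-0.0, 0.9, 0.4]
gripper_width: 90.7
```

Request:
carry_out:
  increments:
    - [[0,0,0],[-8,0,39],0]
    - [[0,0,0],[-16,0,78],0]
    - [[0,0,0],[-24,0,117],0]
    - [[0,0,0],[-32,0,156],0]
    - [[0,0,0],[-40,0,195],0]
    - [[0,0,0],[-48,0,234],0]
    - [[0,0,0],[-56,0,273],0]
    - [[0,0,0],[-64,10,312],0]
    - [[0,0,0],[-70,20,345],0]
    - [[0,0,0],[-76,30,365.5],0]

```text
time_s: 14.58
ee_pos: [554.1, 352.8, 277.1]
ee_rot: [-89.9, -0.1, 0.1]
force: [0.4, 0.6, 0.6]
gripper_width: 91.2
```

Request:
carry_out:
  force: 30
  increments:
    - [[0,0,0],[0,10,0],0]
    - [[0,0,0],[0,30,0],0]
    - [[0,0,0],[0,50,0],0]
    - [[0,0,0],[0,61,0],0]
    - [[0,0,0],[0,67,0],0]
    - [[0,0,0],[0,67,0],0.1]
    - [[0,0,0],[0,67,0],0.3]
    - [[0,0,0],[0,67,0],0.5]
    - [[0,0,0],[0,67,0],0.6]
    - [[0,0,0],[0,67,0],0.65]

```text
time_s: 15.42
ee_pos: [555.0, 349.3, 211.3]
ee_rot: [-89.9, -0.1, -0.0]
force: [-0.5, 0.6, 0.7]
gripper_width: 60.5
```

```bash
python3 - <<'E'
from workcell import env
from h import *
s=env.state();print(s['ee_pos'],s['ee_rot'],s['gripper_width'])
S,T=grab("a5")
for n,f in(("S",S),("T",T)): print(n,"sleeve",disc(f,(650,-113),87,40,3),"post",disc(f,(650,-113),72,15,3))
a=cv2.resize(S["frame"][240:360,410:550],None,fx=4,fy=4);cv2.imwrite("pics/a5.png",a)
E
```

```text
[555.04552074 349.34448579 211.33302252] [-8.99377940e+01 -9.56823045e-02 -7.57601319e-03] 60.452639985933686
S sleeve (210, array([ 649.7, -112.4]), 27.5, array([ 650.4, -111. ,   87.5])) post (58, array([ 649.7, -111.6]), 11.4, array([ 649.8, -111.6,   73. ]))
T sleeve (169, array([ 651.7, -115.1]), 27.1, array([ 651.8, -114.6,   86.9])) post (64, array([ 650.7, -114.2]), 13.2, array([ 650.4, -115.1,   72.2]))
```

View pics/a5.png

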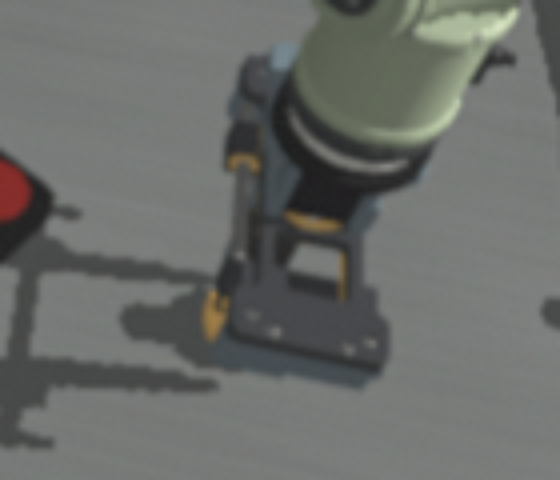

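Request:
carry_out:
  increments:
    - [[0,0,0],[0,0,0],1]
    - [[0,0,0],[0,0,0],1]
    - [[0,0,0],[0,0,0],1]
    - [[0,0,0],[0,0,0],1]
    - [[0,0,0],[0,0,0],1]
    - [[0,0,0],[0,0,0],1]
    - [[0,0,0],[0,0,0],1]
    - [[0,0,0],[0,0,0],1]

```text
time_s: 16.18
ee_pos: [554.8, 349.3, 210.3]
ee_rot: [-90.0, -0.0, -0.0]
force: [-0.3, 0.3, 0.3]
gripper_width: 24.5
```

Request:
carry_out:
  increments:
    - [[0,0,0],[0,-10,0],1]
    - [[0,0,0],[0,-35,0],1]
    - [[0,0,0],[0,-65,0],1]
    - [[0,0,0],[0,-95,0],1]
    - [[0,0,0],[0,-115,0],1]
    - [[0,0,0],[0,-125,0],1]
    - [[0,0,0],[0,-125,0],1]

```text
time_s: 16.77
ee_pos: [555.0, 349.4, 338.1]
ee_rot: [-89.8, -0.2, -0.0]
force: [0.0, -0.2, -2.8]
gripper_width: 24.7
```

```bash
python3 - <<'E'
from workcell import env
from h import *
s=env.state();print(s['ee_pos'],s['ee_rot'],s['gripper_width'],s['force'])
S,T=grab("a6")
for n,f in(("S",S),("T",T)): print(n,"collar",disc(f,(555,351),141,30,3),"grip",disc(f,(555,351),169,18,3))
a=np.hstack([cv2.resize(S["frame"][200:320,410:520],None,fx=3.5,fy=3.5),cv2.resize(T["frame"][140:260,100:210],None,fx=3.5,fy=3.5)]);cv2.imwrite("pics/a6.png",a)
E
```

```text
[554.98469979 349.42847691 338.14121527] [-8.98456842e+01 -2.43999439e-01 -9.26084601e-04] 24.747017752472445 [ 0.03885614 -0.22097023 -2.84134918]
S collar (58, array([557.2, 350.7]), 26.3, array([567.6, 342.3, 141.5])) grip 0
T collar (113, array([555.3, 349.3]), 26.6, array([549.8, 336.4, 141.2])) grip 4
```

View pics/a6.png

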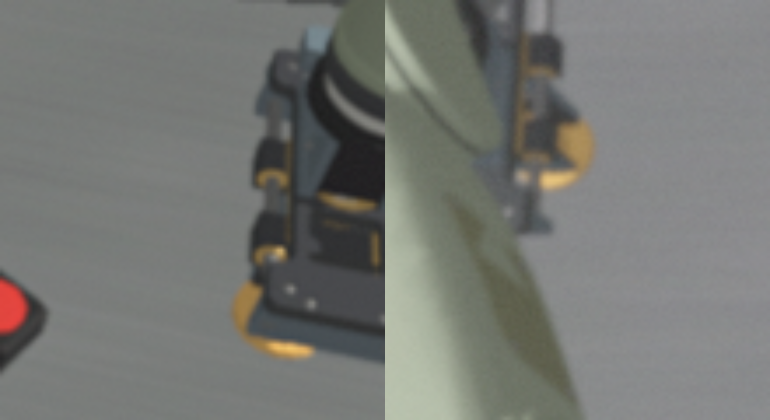

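Request:
carry_out:
  increments:
    - [[0,0,0],[3,0,-15],1]
    - [[0,0,0],[9,0,-45],1]
    - [[0,0,0],[17,0,-83],1]
    - [[0,0,0],[25,0,-122],1]
    - [[0,0,0],[33,0,-161],1]
    - [[0,0,0],[41,0,-200],1]
    - [[0,0,0],[49,0,-239],1]
    - [[0,0,0],[57,0,-278],1]
    - [[0,0,0],[65,0,-317],1]
    - [[0,0,0],[73,0,-356],1]

```text
time_s: 17.7
ee_pos: [627.1, -9.4, 333.0]
ee_rot: [-90.0, 0.2, -0.0]
force: [-0.2, 1.0, -2.7]
gripper_width: 24.6
```

Request:
carry_out:
  increments:
    - [[0,0,0],[8,0,-38],1]
    - [[0,0,0],[15,0,-70],1]
    - [[0,0,0],[20,0,-93],1]
    - [[0,0,0],[23,0,-107.4],1]
    - [[0,0,0],[23,0,-107.4],1]
    - [[0,0,0],[23,0,-107.4],1]
    - [[0,0,0],[23,10,-107.4],1]
    - [[0,0,0],[23,20,-107.4],1]
    - [[0,0,0],[23,28,-107.4],1]
    - [[0,0,0],[23,34,-107.4],1]

```text
time_s: 18.53
ee_pos: [650.3, -112.9, 299.2]
ee_rot: [-90.0, 0.2, 0.1]
force: [-0.4, 0.2, -2.5]
gripper_width: 24.5
```

```bash
python3 - <<'E'
from workcell import env
from h import *
s=env.state();print(s['ee_pos'],s['ee_rot'],s['gripper_width'],s['force'])
S,T=grab("a7")
for n,f in(("S",S),): print(n,"collar",disc(f,(651,-113),s['ee_pos'][2]-210.5+16,30,3))
a=cv2.resize(S["frame"][220:340,210:340],None,fx=4,fy=4);cv2.imwrite("pics/a7.png",a)
E
```

```text
[ 650.25473636 -112.90235729  299.2335575 ] [-8.99572822e+01  1.65322112e-01  8.85734051e-02] 24.482553257083186 [-0.44831033  0.17855429 -2.45312727]
S collar (100, array([652.2, -96.7]), 22.1, array([653.3, -92.7, 105.2]))
```

View pics/a7.png

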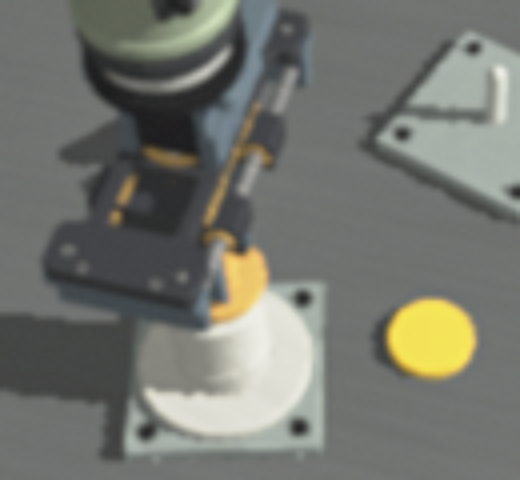

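Request:
carry_out:
  increments:
    - [[0,0,0],[0,2,0],1]
    - [[0,0,0],[0,4,0],1]
    - [[0,0,0],[0,6,0],1]
    - [[0,0,0],[0,8,0],1]
    - [[0,0,0],[0,9.5,0],1]
    - [[0,0,0],[0,11,0],1]
    - [[0,0,0],[0,11,0],1]
    - [[0,0,0],[0,12,0],1]
    - [[0,0,0],[0,12.5,0],1]
    - [[0,0,0],[0,12.5,0],1]

```text
time_s: 19.47
ee_pos: [650.8, -114.1, 289.3]
ee_rot: [-90.0, -0.0, 0.0]
force: [-0.2, 0.1, 0.2]
gripper_width: 24.6
```

Request:
carry_out:
  increments:
    - [[0,0,0],[0,0,0],0.7]
    - [[0,0,0],[0,0,0],0.4]
    - [[0,0,0],[0,0,0],0]
    - [[0,0,0],[0,0,0],0]
    - [[0,0,0],[0,0,0],0]
    - [[0,0,0],[0,-20,0],0]
    - [[0,0,0],[0,-45,0],0]
    - [[0,0,0],[0,-50,-10],0]
    - [[0,0,0],[-10,-50,-40],0]

```text
time_s: 20.22
ee_pos: [642.5, -152.1, 341.3]
ee_rot: [-90.0, -0.4, 0.2]
force: [0.6, 0.1, 0.3]
gripper_width: 77.9
```

Request:
carry_out:
  increments:
    - [[0,0,0],[-14,0,-35],0]
    - [[0,0,0],[-28,0,-70],0]
    - [[0,0,0],[-42,0,-105],0]
    - [[0,0,0],[-56,10,-140],0]
    - [[0,0,0],[-70,30,-175],0]
    - [[0,0,0],[-79,55,-200],0]
    - [[0,0,0],[-82.8,80,-209.5],0]
    - [[0,0,0],[-82.8,100,-209.5],0]
    - [[0,0,0],[-82.8,105,-209.5],0]

```text
time_s: 20.97
ee_pos: [556.0, -364.5, 229.3]
ee_rot: [-89.8, 0.3, -0.1]
force: [-0.4, -0.2, 0.4]
gripper_width: 91.6
```

```bash
python3 - <<'E'
from workcell import env
from h import *
s=env.state();print(s['ee_pos'],s['ee_rot'],s['gripper_width'])
S,T=grab("a8")
for n,f in(("S",S),("T",T)): print(n,"plugtop",disc(f,(650,-113),123,25,3),"collar",disc(f,(650,-113),95,35,3),"sq hub",disc(f,(558,-364),28,30,3))
O=cv2.imread("pics/scene0.png")
a=np.vstack([cv2.resize(O[150:310,90:290],(400,300),interpolation=2),cv2.resize(S["frame"][150:330,90:330],(400,300),interpolation=2)]);cv2.imwrite("pics/a8.png",a)
E
```

```text
[ 556.03871325 -364.47153059  229.30249212] [-89.7655382    0.34914348  -0.12331567] 91.57010991917466
S plugtop (103, array([ 649.3, -110. ]), 13.2, array([ 649.9, -109.7,  123.7])) collar (230, array([ 650.2, -110.5]), 27.2, array([ 655.9, -107.3,   95.7])) sq hub (91, array([ 557.9, -366.1]), 20.2, array([ 557.6, -364.6,   28.4]))
T plugtop (89, array([ 651.3, -113.2]), 13.1, array([ 651.2, -112.8,  122.9])) collar (225, array([ 651.5, -112.9]), 27.7, array([ 647.3, -112.6,   95.1])) sq hub 0
```

View pics/a8.png

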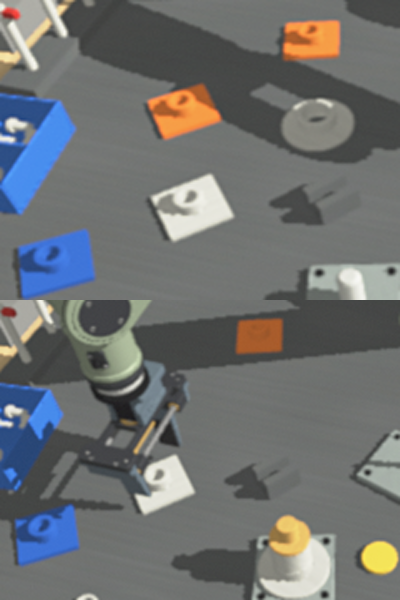

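Request:
carry_out:
  force: 40
  increments:
    - [[0,0,0],[0,10,0],0]
    - [[0,0,0],[0,22,0],0]
    - [[0,0,0],[0,31,0],0]
    - [[0,0,0],[0,33,0],0]
    - [[0,0,0],[0,33,0],0]
    - [[0,0,0],[0,33,0],0.2]
    - [[0,0,0],[0,33,0],0.4]
    - [[0,0,0],[0,33,0],0.6]
    - [[0,0,0],[0,33,0],1]
    - [[0,0,0],[0,33,0],1]

```text
time_s: 21.9
ee_pos: [558.0, -363.7, 201.0]
ee_rot: [-90.0, -0.0, -0.0]
force: [0.4, 0.3, -0.6]
gripper_width: 60.8
```

Request:
carry_out:
  increments:
    - [[0,0,0],[0,0,0],1]
    - [[0,0,0],[0,0,0],1]
    - [[0,0,0],[0,0,0],1]
    - [[0,0,0],[0,0,0],1]

```text
time_s: 22.23
ee_pos: [558.0, -363.6, 200.7]
ee_rot: [-90.0, -0.0, -0.0]
force: [0.4, 1.4, -0.6]
gripper_width: 35.9
```

Request:
carry_out:
  increments:
    - [[0,0,0],[0,-10,0],1]
    - [[0,0,0],[0,-35,0],1]
    - [[0,0,0],[0,-65,0],1]
    - [[0,0,0],[0,-90,0],1]
    - [[0,0,0],[-5,-100,14],1]
    - [[0,0,0],[-15,-100,43],1]
    - [[0,0,0],[-27,-100,78],1]
    - [[0,0,0],[-39,-100,113],1]
    - [[0,0,0],[-52,-100,149],1]
    - [[0,0,0],[-65,-100,185],1]

```text
time_s: 23.07
ee_pos: [491.7, -177.1, 300.7]
ee_rot: [-90.0, 0.1, -0.0]
force: [1.9, 0.9, -3.6]
gripper_width: 36.4
```

Request:
carry_out:
  increments:
    - [[0,0,0],[-12,0,35],1]
    - [[0,0,0],[-25,0,72],1]
    - [[0,0,0],[-37,0,107],1]
    - [[0,0,0],[-48,0,138],1]
    - [[0,0,0],[-55,0,160],1]
    - [[0,0,0],[-59,0,170.6],1]
    - [[0,0,0],[-59,0,170.6],1]
    - [[0,0,0],[-59,0,170.6],1]
    - [[0,0,0],[-59,0,170.6],1]

```text
time_s: 23.82
ee_pos: [434.5, -8.7, 301.0]
ee_rot: [-90.0, -0.1, -0.0]
force: [0.4, -0.3, -3.2]
gripper_width: 36.4
```

```bash
python3 - <<'E'
from workcell import env
from h import *
s=env.state();print(s['ee_pos'],s['ee_rot'],s['gripper_width'],s['force'])
S,T=grab("a9"); z=s['ee_pos'][2]-200.7
P=cloud(S)
k=np.nan_to_num((np.hypot(P[...,0]-434,P[...,1]+6)<62)&(abs(P[...,2]-z-8)<3)); print("plate",k.sum(),cv2.minAreaRect(P[k][:,:2].astype(np.float32)))
k=np.nan_to_num((np.hypot(P[...,0]-434,P[...,1]+6)<90)&(abs(P[...,2]-12)<2)); print("base",k.sum(),cv2.minAreaRect(P[k][:,:2].astype(np.float32)))
f=dict(np.load("top0.npz"));P=cloud(f)
k=np.nan_to_num((np.hypot(P[...,0]-434,P[...,1]+8)<82)&(P[...,2]>9)&(P[...,2]<15)).astype(np.uint8)
k=cv2.morphologyEx(k,cv2.MORPH_OPEN,np.ones((3,3)))>0
print("T base",k.sum(),cv2.minAreaRect(P[k][:,:2].astype(np.float32)))
cv2.imwrite("pics/a9.png",cv2.resize(S["frame"][170:300,270:400],None,fx=4,fy=4))
E
```

```text
[434.47755339  -8.6665855  300.96121102] [-9.00292818e+01 -5.35755031e-02 -1.88987137e-02] 36.41483742394829 [ 0.4022872  -0.27629342 -3.18977003]
plate 333 ((438.6050109863281, -2.944255828857422), (68.32100677490234, 81.58496856689453), 44.580081939697266)
base 737 ((433.9332275390625, -4.305419921875), (110.8652572631836, 111.89647674560547), 72.17291259765625)
T base 1040 ((435.4344177246094, -7.896125793457031), (108.76465606689453, 109.2223892211914), 72.46094512939453)
```

View pics/a9.png

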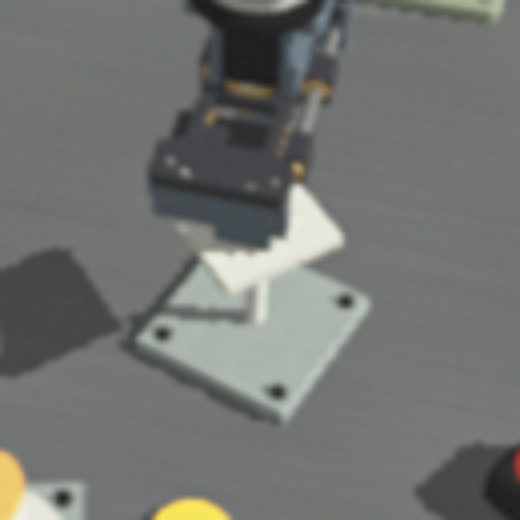

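Request:
carry_out:
  increments:
    - [[0,0,0],[0.3,12,0],1]
    - [[0,0,0],[0.3,25,0],1]
    - [[0,0,0],[0.3,37,0],1]
    - [[0,0,0],[0.3,48,0],1]
    - [[0,0,0],[0.3,59,0],1]
    - [[0,0,0],[0.3,69,0],1]
    - [[0,0,0],[0.3,77,0],1]
    - [[0,0,0],[0.3,82,0],1]
    - [[0,0,0],[0.3,85,0],1]
    - [[0,0,0],[0.3,86,0],1]

```text
time_s: 24.75
ee_pos: [434.4, -8.3, 214.4]
ee_rot: [-90.0, 0.0, -0.0]
force: [-0.5, -0.3, -4.5]
gripper_width: 36.1
```

Request:
carry_out:
  increments:
    - [[0,0,0],[0,0.5,0],1]
    - [[0,0,0],[0,1,0],1]
    - [[0,0,0],[0,1.5,0],1]
    - [[0,0,0],[0,2,0],1]
    - [[0,0,0],[0,2.5,0],1]
    - [[0,0,0],[0,2.5,0],1]

```text
time_s: 25.25
ee_pos: [434.4, -8.0, 212.7]
ee_rot: [-90.0, -0.0, 0.0]
force: [-1.1, -0.2, 0.4]
gripper_width: 35.7
```

Request:
carry_out:
  increments:
    - [[0,0,0],[0,0,0],0.5]
    - [[0,0,0],[0,0,0],0]
    - [[0,0,0],[0,0,0],0]
    - [[0,0,0],[0,0,0],0]
    - [[0,0,0],[0,0,0],0]
    - [[0,0,0],[0,-20,0],0]
    - [[0,0,0],[0,-50,0],0]
    - [[0,0,0],[0,-75,0],0]
    - [[0,0,0],[20,-80,14],0]
    - [[0,0,0],[50,-80,34],0]

```text
time_s: 26.08
ee_pos: [483.5, 25.5, 294.6]
ee_rot: [-90.0, -0.2, -0.1]
force: [0.4, -1.0, 0.7]
gripper_width: 91.1
```

Request:
carry_out:
  increments:
    - [[0,0,0],[30,0,20],0]
    - [[0,0,0],[62,0,42],0]
    - [[0,0,0],[94,0,64],0]
    - [[0,0,0],[122,0,83],0]
    - [[0,0,0],[146,10,99],0]
    - [[0,0,0],[160,25,108],0]
    - [[0,0,0],[166.2,40,112.7],0]
    - [[0,0,0],[166.2,55,112.7],0]
    - [[0,0,0],[166.2,60,112.7],0]
    - [[0,0,0],[166.2,60,112.7],0]

```text
time_s: 26.92
ee_pos: [649.3, 138.2, 229.9]
ee_rot: [-90.1, 0.3, -0.0]
force: [-0.8, 0.7, 1.1]
gripper_width: 91.2
```

```bash
python3 - <<'E'
from workcell import env
from h import *
s=env.state();print(s['ee_pos'],s['ee_rot'],s['gripper_width'])
S,T=grab("a10")
for n,f in(("S",S),("T",T)): print(n,"sqhub",disc(f,(434,-7),40,30,3),"post",disc(f,(434,-7),62,12,3),"plate",disc(f,(434,-7),20,50,2),"bush",disc(f,(650,139),28,28,3))
E
```

```text
[649.29182206 138.19591572 229.92254773] [-9.00640113e+01  3.04237314e-01 -1.10939937e-02] 91.15956454286682
S sqhub (83, array([432.6,  -6.8]), 20.2, array([436.4,  -7.9,  40.4])) post (8, array([436.2,  -3.8]), 3.6, array([435.4,  -4.1,  61.3])) plate (388, array([434.4,  -6.7]), 49.5, array([438.5,  -5.7,  20.4])) bush 4
T sqhub (111, array([434.8, -10.7]), 18.7, array([434.6, -10.3,  40.1])) post (8, array([434.,  -8.]), 4.4, array([434.5,  -7.9,  61.5])) plate (543, array([433.9,  -8.2]), 49.8, array([433. , -10.6,  20. ])) bush 1
```

Request:
carry_out:
  force: 30
  increments:
    - [[0,0,0],[0,10,0],0]
    - [[0,0,0],[0,22,0],0]
    - [[0,0,0],[0,31,0],0]
    - [[0,0,0],[0,33.5,0],0]
    - [[0,0,0],[0,33.5,0],0]
    - [[0,0,0],[0,33.5,0],0.2]
    - [[0,0,0],[0,33.5,0],0.4]
    - [[0,0,0],[0,33.5,0],0.6]
    - [[0,0,0],[0,33.5,0],1]
    - [[0,0,0],[0,33.5,0],1]

```text
time_s: 27.85
ee_pos: [650.6, 138.7, 199.1]
ee_rot: [-90.0, -0.0, -0.0]
force: [-0.2, -0.8, 0.8]
gripper_width: 60.8
```

Request:
carry_out:
  increments:
    - [[0,0,0],[0,0,0],1]
    - [[0,0,0],[0,0,0],1]
    - [[0,0,0],[0,0,0],1]
    - [[0,0,0],[0,0,0],1]
    - [[0,0,0],[0,-10,0],1]
    - [[0,0,0],[0,-35,0],1]
    - [[0,0,0],[0,-65,0],1]
    - [[0,0,0],[0,-90,0],1]
    - [[0,0,0],[0,-100,0],1]
    - [[0,0,0],[0,-100,0],1]

```text
time_s: 28.68
ee_pos: [651.0, 138.8, 302.2]
ee_rot: [-89.9, -0.4, 0.0]
force: [1.0, 0.1, -1.3]
gripper_width: 37.2
```

```bash
python3 - <<'E'
from workcell import env
from h import *
s=env.state();print(s['ee_pos'],s['ee_rot'],s['gripper_width'],s['force'])
S,T=grab("a11")
cv2.imwrite("pics/a11.png",np.hstack([cv2.resize(S["frame"][220:350,320:450],None,fx=3,fy=3),cv2.resize(T["frame"][80:210,190:320],None,fx=3,fy=3)]))
E
```

```text
[651.03543614 138.80205216 302.16284477] [-8.99271715e+01 -3.57970556e-01  7.52554243e-05] 37.241871170956486 [ 0.96482763  0.07022982 -1.25249496]
```

View pics/a11.png

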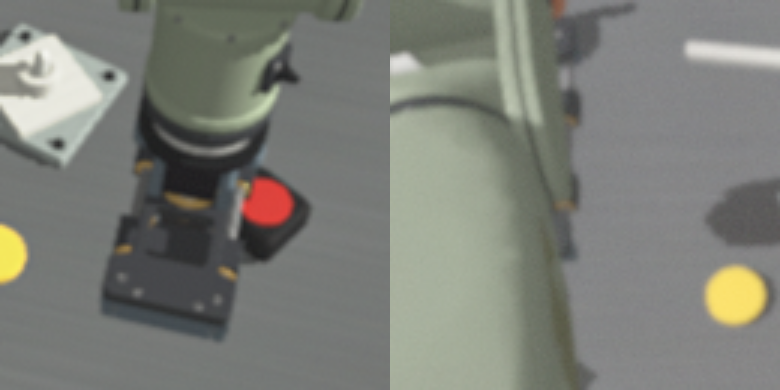

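Request:
carry_out:
  increments:
    - [[0,0,0],[-25,0,-17],1]
    - [[0,0,0],[-57,0,-39],1]
    - [[0,0,0],[-89,0,-61],1]
    - [[0,0,0],[-121,0,-83],1]
    - [[0,0,0],[-153,0,-105],1]
    - [[0,0,0],[-181,0,-124],1]
    - [[0,0,0],[-203,0,-139],1]
    - [[0,0,0],[-216.1,0,-148.5],1]
    - [[0,0,0],[-216.1,0,-148.5],1]
    - [[0,0,0],[-216.1,0,-148.5],1]

```text
time_s: 29.62
ee_pos: [433.7, -10.1, 297.6]
ee_rot: [-90.0, 0.1, -0.1]
force: [0.2, 0.5, -1.9]
gripper_width: 37.4
```

Request:
carry_out:
  increments:
    - [[0,0,0],[0,0,0],1]
    - [[0,0,0],[0,0,0],1]
    - [[0,0,0],[0,10,0],1]
    - [[0,0,0],[0,20,0],1]
    - [[0,0,0],[0,30,0],1]
    - [[0,0,0],[0,40,0],1]
    - [[0,0,0],[0,48,0],1]
    - [[0,0,0],[0,54,0],1]
    - [[0,0,0],[0,57,0],1]
    - [[0,0,0],[0,58,0],1]

```text
time_s: 30.45
ee_pos: [434.6, -9.6, 240.2]
ee_rot: [-90.0, 0.0, 0.0]
force: [-0.2, -0.1, -1.9]
gripper_width: 37.3
```

Request:
carry_out:
  increments:
    - [[0,0,0],[0,0.5,0],1]
    - [[0,0,0],[0,1,0],1]
    - [[0,0,0],[0,1.5,0],1]
    - [[0,0,0],[0,2,0],1]
    - [[0,0,0],[0,2.4,0],1]
    - [[0,0,0],[0,2.4,0],1]

```text
time_s: 30.95
ee_pos: [434.5, -9.8, 238.8]
ee_rot: [-90.0, -0.0, -0.0]
force: [-1.4, -0.9, 1.0]
gripper_width: 37.5
```

Contact at the expected height (238.8 = 198.8+40). Release and withdraw.

Request:
carry_out:
  increments:
    - [[0,0,0],[0,0,0],0.5]
    - [[0,0,0],[0,0,0],0]
    - [[0,0,0],[0,0,0],0]
    - [[0,0,0],[0,0,0],0]
    - [[0,0,0],[0,0,0],0]
    - [[0,0,0],[0,-20,0],0]
    - [[0,0,0],[0,-50,0],0]
    - [[0,0,0],[0,-80,0],0]
    - [[0,0,0],[0,-110,0],0]
    - [[0,0,0],[0,-130,20],0]

```text
time_s: 31.78
ee_pos: [434.7, 8.9, 371.1]
ee_rot: [-90.1, -0.2, -0.1]
force: [1.7, 0.3, 0.4]
gripper_width: 91.3
```

Request:
carry_out:
  increments:
    - [[0,0,0],[0,0,35],0]
    - [[0,0,0],[0,0,70],0]
    - [[0,0,0],[-5,0,105],0]
    - [[0,0,0],[-10,0,140],0]
    - [[0,0,0],[-20,0,175],0]
    - [[0,0,0],[-30,0,210],0]
    - [[0,0,0],[-40,0,245],0]
    - [[0,0,0],[-50,0,280],0]
    - [[0,0,0],[-60,0,315],0]
    - [[0,0,0],[-60,0,350],0]

```text
time_s: 32.62
ee_pos: [372.4, 361.6, 368.3]
ee_rot: [-90.0, 0.1, 0.1]
force: [0.6, -0.6, 0.3]
gripper_width: 91.2
```

```bash
python3 - <<'E'
from workcell import env
from h import *
print(env.state()['ee_pos'])
S,T=grab("a12")
for n,f in(("S",S),("T",T)):
    for nm,xy,h,r in(("bush top",(434,-9),68,28),("sq plate",(434,-9),20,50),("post2",(434,-8),62,8),("plug top",(650,-113),123,22),("collar",(650,-113),95,35),("rdisc",(650,-113),20,58),("tape",(518,195),34,40),("vee",(508,-190),38,40),("sand",(600,-4),8,28)): print(n,nm,disc(f,xy,h,r,3))
cv2.imwrite("pics/a12.png",np.vstack([cv2.resize(S["frame"][200:350,220:420],(400,300)),cv2.resize(T["frame"][110:290,230:470],(400,300))]))
E
```

```text
[372.42727038 361.63955774 368.31490872]
S bush top (97, array([433.8,  -6.6]), 19.5, array([434.2,  -6.4,  68.4]))
S sq plate (419, array([433.8,  -9.1]), 49.6, array([443.6,  -5.8,  20.8]))
S post2 (6, array([434.9,  -4.7]), 4.2, array([434.5,  -4.4,  62.9]))
S plug top (99, array([ 649. , -108.8]), 14.4, array([ 650.1, -109.5,  123.9]))
S collar (234, array([ 650.1, -110.1]), 26.8, array([ 656.2, -107. ,   95.7]))
S rdisc (638, array([ 649.6, -112. ]), 55.3, array([ 662.8, -105.2,   20.6]))
S tape (356, array([517. , 195.4]), 36.7, array([519.1, 196.6,  34.6]))
S vee (194, array([ 506.2, -190. ]), 35.1, array([ 507.5, -189.6,   38.6]))
S sand (268, array([598.8,  -2.3]), 25.7, array([599.3,  -2. ,   8.6]))
T bush top (118, array([434.8,  -9.9]), 19.0, array([434.4, -10. ,  67.9]))
T sq plate (657, array([434.,  -9.]), 49.9, array([432.8, -11.5,  20. ]))
T post2 (10, array([435.1,  -6.9]), 5.2, array([435. ,  -6.9,  60.8]))
T plug top (80, array([ 651.5, -112.8]), 13.0, array([ 651.5, -113.8,  123.2]))
T collar (215, array([ 651.3, -112.9]), 27.4, array([ 647.1, -112.6,   95. ]))
T rdisc (504, array([ 648.3, -114.1]), 56.8, array([ 638.2, -112.5,   19.9]))
T tape (368, array([517.7, 192.6]), 36.3, array([517.8, 193.1,  34. ]))
T vee (212, array([ 508.9, -192.3]), 35.0, array([ 508.2, -192.5,   37.9]))
T sand (235, array([600.6,  -5.3]), 25.3, array([600.2,  -5.7,   8. ]))
```

View pics/a12.png

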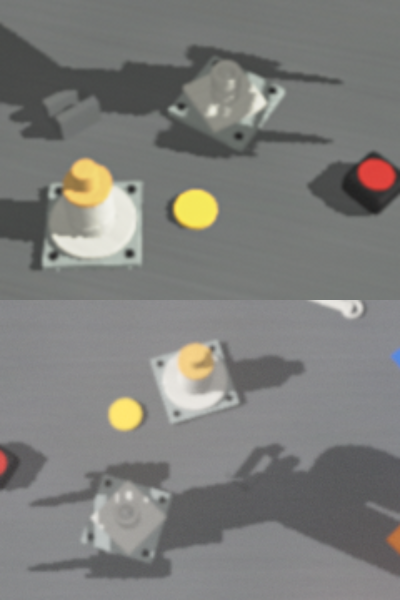

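```bash
python3 -c "
from workcell import env
print(env.job_done())"
```

```text
the job is handed in; nothing more can be done
None
```

Both jigs are loaded in the order asked, and I handed the job in at about 33 s on the robot's clock. The thick-post jig holds the round flange, sleeve and plug; the thin-post jig holds the steel-grey square flange and the bushing.

- **Seating:** in the last pictures both cameras put every surface within 1 mm of its fully-home height. On the thick jig these are the round flange's disc at 20 mm, the plug's collar at 95 mm and the plug's top at 123 mm. On the thin jig they are the square plate at 20 mm and the bushing's top at 68 mm.
- **Bystanders:** the tape measure, V-block and sanding disc showed no movement beyond about 1 mm of measuring noise.
- **Off-centre:** the square flange and bushing sit about 2–3 mm off the thin post's axis in y. That is within the 5 mm bore clearance, and they line up with each other within about 1 mm.
- **Disagreements:** the two cameras differ by about 3 mm in y; the top camera matched the arm, so I used that one. The gripper read 1.5–2 mm narrow on the plug and on the square flange's hub, though both grips held.

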